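# Lay down the standing tube and shut the parts case

### The job

The clear lid of the compartment case cannot be shut because one of the small black tubes in its front row stands on end and sticks out above the rim. Push that tube over with the fingertips so that it lies down flat in its own compartment, then fold the lid over with the fingertips, without slamming it, and press it fully shut. Do not pick anything up, and leave the things around the case where they are.

Things in the scene. Friction and masses are not known exactly. Their poses are not given: they have to be found in the camera images.
- case: Flat clear plastic compartment case, 133 (x) x 201 (y) x 36 mm, fixed to the bench, yaw up to 0.3. Origin: centre of underside; x from its front (robot side) to its hinge side, z up. 4 front compartments: centres y = -75, -25, 25, 75 mm, x -62 to 2 mm, 48 mm wide in y. Floor z = 2, outer walls to 34, dividers across y to 31, divider to the back row 29 mm. Back row: low parts, no work
- case_lid (a joint): Hinge of the case's flat clear lid, rad: 0 is shut, grows as the lid opens (1.57 is upright); starts between 1.45 and 1.75. The hinge is stiff (about 0.07 N m), so the lid stays at whatever angle it is left and does not fall shut by itself
- lid_hinge (a point): Point on the middle of the lid's hinge axis, 64 mm behind and 34 mm above the case's origin; the axis runs along the case's y
- lid_edge (a point): Point on the lid's outer face at the middle of its free edge, 128 mm from the hinge axis; it moves with the lid. The lid is 2 mm thick and 200 mm wide along y. Open, its outer face looks away from the robot; shut, it is the top face, 37 mm above the bench. At the middle of the free edge a lip 40 mm wide hangs 10 mm down when shut
- tube_standing_centre (a point): Centre of the black tube standing on end in one of the 4 front compartments (which one varies), near the front wall. 25 mm in diameter, 42 mm long (point's y = long axis), 30 g; its top is 45 mm above the bench, 10 mm over the rim. Pushed at the top towards the hinge it tips over to lie along the case's x, centre then 14 mm above the bench; if it stays leaning, press its high end down
- tube_a_centre (a point): Centre of a like tube that already lies flat in another front compartment; the point's y axis is its long axis. It stays there
- tube_b_centre (a point): Centre of a like tube that already lies flat in another front compartment; the point's y axis is its long axis. It stays there
- tube_c_centre (a point): Centre of a like tube that already lies flat in another front compartment; the point's y axis is its long axis. It stays there
- torch_head: Bystander: black torch head standing at the case's right, 41 mm across, 50 mm high; origin: centre of its underside
- screwdriver: Bystander: amber-handled screwdriver lying along the case's left side, 154 x 21 x 20 mm; origin: under its middle
- glue_bottle: Bystander: red squeeze bottle standing behind and left of the case, 29 x 43 x 118 mm; origin: centre of its underside
- hex_key: Bystander: black bent hex key lying in front of the case, 79 x 28 x 7 mm; origin: under its middle
Not all that is in view belongs to the job. Leave any orange look-alike of the part that bears tube_standing_centre alone.

How it is judged:
By the outcome, as a careful person would: the job done as asked, in the order asked, and still so for the second after the job is handed in, with the robot touching nothing.
It also fails if it takes over 48 s, if anything falls off the work surface, if the arm or the gripper's body presses on something with over 40 N, if the wrist force passes 120 N, or if a joint passes its speed limit or range.

### The arm

A 6-joint arm with a two-finger parallel gripper is mounted at the origin on a cart in front of the work surface, level with it; the furniture and walls round the work are solid. World frame = base frame: x ahead of the robot, y to its left, z up, the work surface at z = 0. Lengths are in mm, angles in degrees, forces in N, time in s.
With the tool pointing down it reaches from about 300 to 850 mm from the base axis. Payload 4.2 kg.
Tool frame: the origin (TCP) lies at the very end of the fingers, on their centre line; the grasp point (between the pads) lies 19 mm behind it (env.grip_depth is the distance from the TCP to the grasp point, in mm); z points along the fingers, y is the line along which they close (so a half turn about z gives the same grasp; the last joint's range is limited). The gripper opens to 91 mm and grips with 3 to 60 N. Pads are 32 mm wide; open, the fingers measure 118 mm over their backs; the gripper's body (76 mm by 178 mm) begins 60 mm behind the grasp point.
Start: joints at [74.427, 18.312, 89.639, -0, 72.044, -1.146], TCP at [143.261, 556.884, 213.976] pointing down, gripper open.
Joint ranges: [-177.97, 177.97], [-48.28, 115.42], [12.27, 149.76], [-77.06, 257.06], [2.81, 150.46], [-146.56, 146.56]. Speed limits (degrees/s): [147.25, 147.25, 180, 180, 180, 180].

### API

Orientations are given as [roll, pitch, yaw] about the fixed x, y, z axes, in that order (R = Rz(yaw) Ry(pitch) Rx(roll)).
In Python, from workcell import env, cams gives the robot as it stands.
- The arm moves only by the tool apply_moves, never from a script. Its argument "deltas" is a list of rows, each a list of 5 numbers: the shift along the tool's x, y, z in m, then the turn about the tool's z in rad, then the opening, from -1 (shut) to 1 (fully open), so that 0 is half open. In form: [[tx, ty, tz, roll, gripper], ...]. A call has 1 to 5 rows; each row is the pose to reach, as a shift and turn from the pose commanded when the call began, along the tool's axes at that moment; what a row does not reach only later rows make up. A row lasts 1/10 s, in which the tool goes at most 50 mm and 8.59 degrees, less where a joint would pass 70% of its speed; a pose out of reach is approached as far as the arm can. A call with a gripper value outside its range is refused whole. The fingers move at their own pace and stop on an object; "grip_force" is the grip in N (left out, the last holds). Time passes only in rows, so rows that repeat a pose let the fingers close. It gives the time, the measured TCP pose, the force, the opening and the grip force at its end, in the units of the state.
- env.state(): the state, without advancing time (a new reading comes with each control period).
- cams.grab_frame(name): name is "scene" or "side" or "wrist"; returns the picture (384x512x3 uint8, blue, green, red); there is no depth.
- cams.get_calibration(name): a dict with "mtx" (3x3 intrinsics, pixels), "k1" (the pictures are not rectified: a ray, as slopes to the right and down, at radius r is drawn at 1 + k1 r^2 times it, then the intrinsics apply), "eye" and "attitude" of the camera in the world; the wrist camera has in their place "tool_from_camera" (4x4, takes a point from camera to tool coordinates, whose origin is the TCP and whose axes are the flange's). Camera axes: x right, y down, z forward; pixel columns grow to the right and rows downward; lengths in mm; the calibration is good to about 2 mm. A picture is of the moment at which its call begins: read the wrist's pose just before it. get_calibration takes no time and is no camera call.
- env.job_done(): hands the job in; it is judged then, once.
The state is a dict: "time_s": time; "qpos": joint angles; "qvel": joint speeds; "effort": joint torques, N m; "ee_pos": TCP position; "ee_rot": TCP orientation; "force": force on the tool from outside, world axes, zero at the start; "torque": the same for the moment, N m; "gripper_width": finger opening in mm; "gripper_force": force on a finger pad.
Only numpy, scipy, OpenCV 4.12 (cv2) and the standard library are available. Lean on these libraries where they do the work, as an engineer would, in place of code of your own. Each camera call takes 0.05 s, during which the arm holds its last target. There are 200 camera calls.

## Working session

There is one attempt and no reset: what is moved stays moved. The work goes in short steps, Python scripts to look and compute and a tool call to move; the robot and the scene stay as the last step left them, time stands still between calls to the robot, and variables do not carry over. Pictures are saved under pics/ and viewed, at most 10 in all, crops included, and the job is handed in when it is done.

Besides the shell and the picture viewer there is one more tool, called after ">>>" as a command line: name --pt "numbers of a row" for each row, then --argument value for the rest. apply_moves: Moves the arm, as the interface text tells. Its arguments: {"type":"object","properties":{"deltas":{"type":"array"},"grip_force":{"type":"number"}},"required":["deltas"]}

```bash
mkdir -p pics; ls; cat > h.py <<'E'
import numpy as np, cv2
from workcell import env, cams
from scipy.spatial.transform import Rotation as Ro
def cal(name, st=None):
    c=cams.get_calibration(name)
    if name=='wrist':
        st=st or env.state()
        T=np.array(c['tool_from_camera'],float); R=Ro.from_euler('xyz',st['ee_rot'],degrees=True).as_matrix()
        return np.array(c['mtx']),c['k1'],R@T[:3,3]+np.array(st['ee_pos']),R@T[:3,:3]
    a=np.array(c['attitude'],float)
    A=a if a.shape==(3,3) else Ro.from_euler('xyz',a,degrees=True).as_matrix()
    return np.array(c['mtx']),c['k1'],np.array(c['eye'],float),A
def ray(C,uv):
    K,k1,e,A=C
    d=np.array([k1,0,0,0,0][:1]+[0,0,0,0])
    p=cv2.undistortPoints(np.array([[uv]],float),K,np.array([k1,0,0,0.]))[0,0]
    return e,A@np.array([p[0],p[1],1])
def onz(C,uv,z):
    e,d=ray(C,uv); return e+d*(z-e[2])/d[2]
def proj(C,P):
    K,k1,e,A=C
    q=(np.array(P,float).reshape(-1,3)-e)@A
    return cv2.projectPoints(q.reshape(-1,1,3),np.zeros(3),np.zeros(3),K,np.array([k1,0,0,0.]))[0].reshape(-1,2)
E
python3 - <<'E'
from h import *
print(env.state())
for n in ('scene','side','wrist'):
    print(n,cams.get_calibration(n)); cv2.imwrite(f'pics/{n}0.png',cams.grab_frame(n))
a=cv2.imread('pics/scene0.png');b=cv2.imread('pics/side0.png')
cv2.imwrite('pics/m0.png',cv2.resize(np.vstack([a,b])[:, :],None,fx=.78,fy=.78))
E
```

```text
pics
{'time_s': 0.0, 'qpos': array([ 7.44281326e+01,  1.83501952e+01,  8.97055706e+01, -2.63639580e-03,
        7.20445556e+01, -1.14504123e+00]), 'qvel': array([-0.01666109,  0.06704908,  0.03374393,  0.05101416,  0.00214969,
        0.0485895 ]), 'effort': array([ 4.47019256e-04, -4.12472212e+01, -2.31968379e+01,  7.27907242e-02,
        4.57608956e-02, -1.33771709e-04]), 'ee_pos': array([143.12666914, 556.37988921, 213.14044537]), 'ee_rot': array([-1.79899649e+02,  5.01305308e-04,  1.65573989e+02]), 'force': array([-0.14935707, -0.4954617 , -0.04967813]), 'torque': array([-0.00262055,  0.00043549, -0.05069634]), 'gripper_force': 0.0, 'gripper_width': 91.0495982661685}
scene {'mtx': array([[472.24040716,   0.        , 254.72369608],
       [  0.        , 472.24040716, 189.27214832],
       [  0.        ,   0.        ,   1.        ]]), 'k1': 0.020502929437268624, 'eye': array([ -84.08018902, -300.68418304,  570.99261302]), 'attitude': array([-121.09398483,    0.37593415,  -50.56379154])}
side {'mtx': array([[412.05049938,   0.        , 255.14854243],
       [  0.        , 412.05049938, 192.90306388],
       [  0.        ,   0.        ,   1.        ]]), 'k1': -0.14557354738360756, 'eye': array([ 292.32694793, -448.9836564 ,  517.7675887 ]), 'attitude': array([-122.18574105,    1.0287618 ,  -18.29630044])}
wrist {'mtx': array([[329.83319521,   0.        , 258.00045771],
       [  0.        , 329.83319521, 184.32585596],
       [  0.        ,   0.        ,   1.        ]]), 'k1': -0.003974650351977816, 'tool_from_camera': array([[-1.41610464e-04, -9.54480242e-01, -2.98274115e-01,
         8.49960771e+01],
       [ 9.99999948e-01, -2.21659379e-04,  2.34546135e-04,
        -3.12661332e-01],
       [-2.89984907e-04, -2.98274067e-01,  9.54480224e-01,
        -1.70191289e+02],
       [ 0.00000000e+00,  0.00000000e+00,  0.00000000e+00,
         1.00000000e+00]])}
```

View pics/scene0.png

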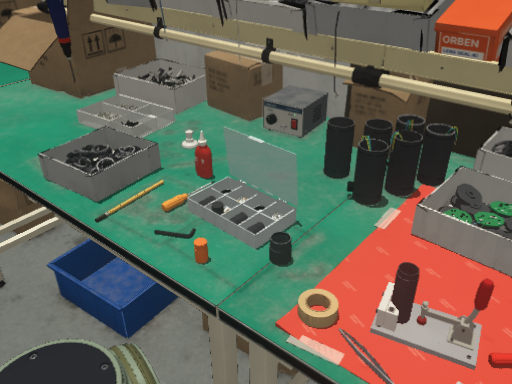

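View pics/side0.png

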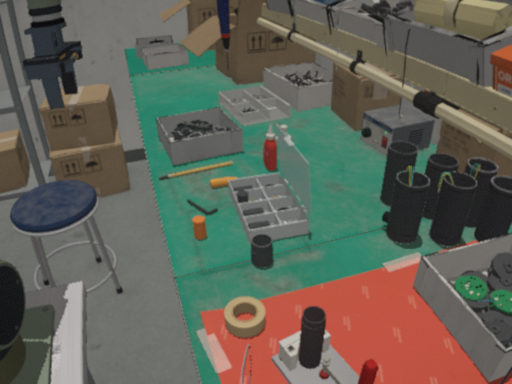

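The case is at scene (242,208) and side (270,205). The orange decoy is at scene (201,250), the torch head at (280,248), the hex key at (176,234) and the screwdriver at (176,202). I'll take a close crop to pick out the standing tube.

```bash
python3 - <<'E'
from h import *
a=cv2.imread('pics/scene0.png')[120:275,150:310];b=cv2.imread('pics/side0.png')[125:275,180:320]
f=lambda i:cv2.resize(i,(400,int(400*i.shape[0]/i.shape[1])),interpolation=cv2.INTER_CUBIC)
a,b=f(a),f(b);h=max(len(a),len(b))
p=lambda i:cv2.copyMakeBorder(i,0,h-len(i),0,0,cv2.BORDER_CONSTANT)
cv2.imwrite('pics/crop.png',np.hstack([p(a),p(b)]))
C=cal('scene');D=cal('side')
print('scene case corners z34',[onz(C,u,34).round() for u in [(187,206),(262,240),(297,211),(228,178)]])
print('side',[onz(D,u,34).round() for u in [(229,182),(244,236)]])
E
```

```text
scene case corners z34 [array([461., 335.,  34.]), array([468., 140.,  34.]), array([589., 146.,  34.]), array([602., 347.,  34.])]
side [array([483., 349.,  34.]), array([457., 145.,  34.])]
```

View pics/crop.png

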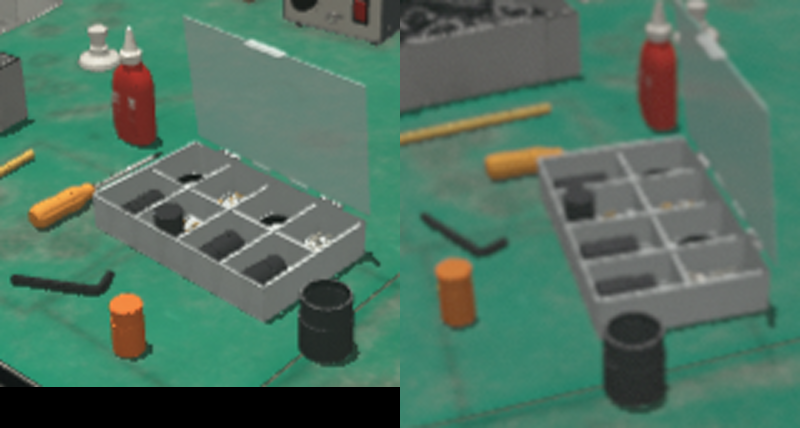

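The standing black tube is second from the left, in the y=+25 compartment, at scene crop (168,217). The orange tube outside the case is the decoy. Next I'll fit the case pose from its rim corners.

```bash
cat >> h.py <<'E'
def fitcase(obs, free=None):
    # obs: list of (C, local pt mm, uv)
    from scipy.optimize import least_squares
    def W(p,l): c,s=np.cos(p[2]),np.sin(p[2]); return np.array([p[0]+c*l[0]-s*l[1],p[1]+s*l[0]+c*l[1],l[2]])
    f=lambda p: np.concatenate([proj(C,W(p,l))[0]-uv for C,l,uv in obs])
    r=least_squares(f,[525,245,0]); return r.x,r.fun.reshape(-1,2).round(1)
E
python3 - <<'E'
from h import *
C=cal('scene');D=cal('side')
L=[(-66.5,100.5,34),(-66.5,-100.5,34),(66.5,-100.5,34),(66.5,100.5,34)]
s=[(188,197),(256,236),(296,210),(228,177)];d=[(229,181),(250,231),(309,224),(281,175)]
o1=[(C,l,u) for l,u in zip(L,s)];o2=[(D,l,u) for l,u in zip(L,d)]
for o in(o1,o2,o1+o2): print(*fitcase(o))
for n,u in(('torch',(280,263)),('bottle',(205,178)),('hex',(176,234)),('orange',(201,262))): print(n,onz(C,u,0).round())
E
```

```text
[ 5.39618568e+02  2.54317656e+02 -5.41493488e-02] [[-2.6  1.7]
 [-1.2  0.6]
 [ 2.4 -2.2]
 [ 1.6 -1.2]]
[ 5.39573735e+02  2.48093077e+02 -7.86022287e-02] [[-1.5  0.3]
 [-3.2  1.8]
 [ 3.3 -2.1]
 [ 1.6 -1.4]]
[ 5.39580611e+02  2.52111634e+02 -6.66370437e-02] [[-1.7  1.6]
 [-1.1  1.2]
 [ 3.2 -1.4]
 [ 3.  -0.9]
 [-2.4 -0.3]
 [-3.1  0.7]
 [ 2.8 -3.5]
 [ 0.4 -2.2]]
torch [469.  99.   0.]
bottle [610. 432.   0.]
hex [409. 316.   0.]
orange [379. 215.   0.]
```

>>> apply_moves --pt "-0.03 -0.015 0 0 -1" --pt "-0.07 -0.034 0 0 -1" --pt "-0.11 -0.053 0 0 -1" --pt "-0.15 -0.072 0 0 -1" --pt "-0.19 -0.092 0 0 -1" --grip_force 20

```text
time_s: 0.65
ee_pos: [305.3, 419.1, 213.8]
ee_rot: [-180.0, -0.0, 165.6]
force: [-0.4, 0.1, -0.2]
gripper_width: 54.2
gripper_force: 0.0
```

>>> apply_moves --pt "-0.045 -0.02 0 -0.03 -1" --pt "-0.09 -0.04 0 -0.07 -1" --pt "-0.135 -0.065 0 -0.11 -1" --pt "-0.18 -0.087 0 -0.15 -1" --pt "-0.21 -0.101 0 -0.185 -1"

```text
time_s: 1.15
ee_pos: [484.4, 267.9, 213.7]
ee_rot: [-180.0, 0.0, 176.2]
force: [-0.0, -0.2, 0.0]
gripper_width: 14.4
gripper_force: 0.0
```

>>> apply_moves --pt "-0.02 -0.01 0.012 0 -1" --pt "-0.02 -0.01 0.012 0 -1" --pt "-0.02 -0.01 0.012 0 -1"

```text
time_s: 1.45
ee_pos: [501.4, 258.8, 201.4]
ee_rot: [-180.0, -0.1, 176.1]
force: [-0.1, 0.5, 0.5]
gripper_width: 0.5
gripper_force: 0.0
```

```bash
python3 - <<'E'
from h import *
s=env.state(); i=cams.grab_frame('wrist'); print(s['ee_pos'],s['ee_rot'],s['time_s'],s['gripper_width'])
cv2.imwrite('pics/w1.png',i); import pickle; pickle.dump(s,open('w1.pkl','wb'))
cv2.imwrite('pics/w1b.png',cv2.resize(i,(800,600),interpolation=cv2.INTER_CUBIC))
E
```

```text
[501.39082804 258.78529221 201.36941742] [-1.79980256e+02 -1.09685839e-01  1.76113280e+02] 1.45 0.5421637948536224
```

View pics/w1b.png

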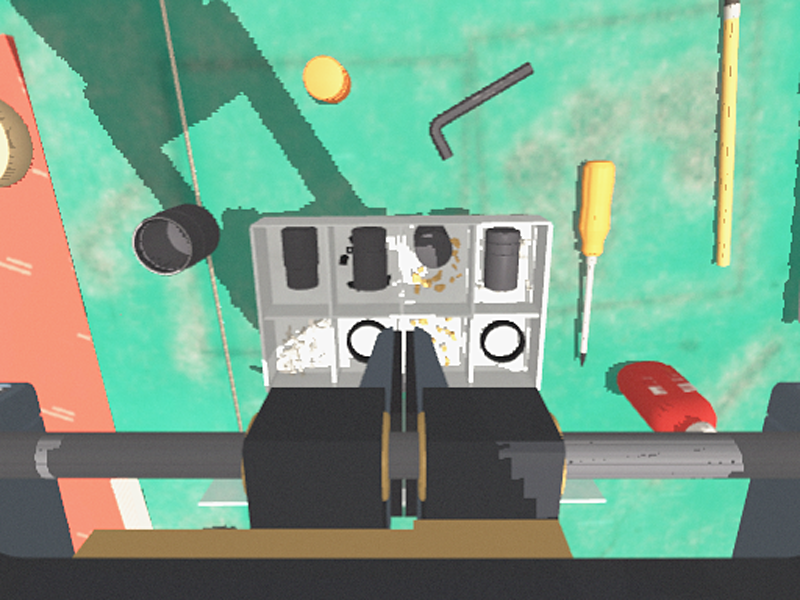

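```bash
python3 - <<'E'
from h import *
import pickle
C=cal('wrist',pickle.load(open('w1.pkl','rb')))
k=1.5625
L=[(-66.5,100.5,34),(-66.5,-100.5,34),(1,-100.5,32),(1,100.5,32)]
u=[(552,218),(250,217),(258,313),(547,312)]
p,r=fitcase([(C,l,np.array(v)/k) for l,v in zip(L,u)]); print(p,r)
t=onz(C,np.array((434,248))/k,45); c,s=np.cos(p[2]),np.sin(p[2]); d=t[:2]-p[:2]
print('tube top',t,'local',c*d[0]+s*d[1],-s*d[0]+c*d[1])
for n,v in(('fl',(552,218)),('fr',(250,217))): print(n,onz(C,np.array(v)/k,34))
i=cv2.imread('pics/w1.png')[125:260,150:365]
cv2.imwrite('pics/w1c.png',cv2.resize(i,None,fx=3.7,fy=3.7,interpolation=cv2.INTER_CUBIC))
E
```

```text
[ 5.39121210e+02  2.55017267e+02 -6.66347718e-02] [[ 1.4 -0.6]
 [-0.7  0.3]
 [ 0.3 -0. ]
 [-1.1  0.4]]
tube top [492.30618796 279.18299662  45.        ] local -48.32021264603393 20.99489930630716
fl [479.93512167 358.24689479  34.        ]
fr [465.76899288 159.89362492  34.        ]
```

View pics/w1c.png

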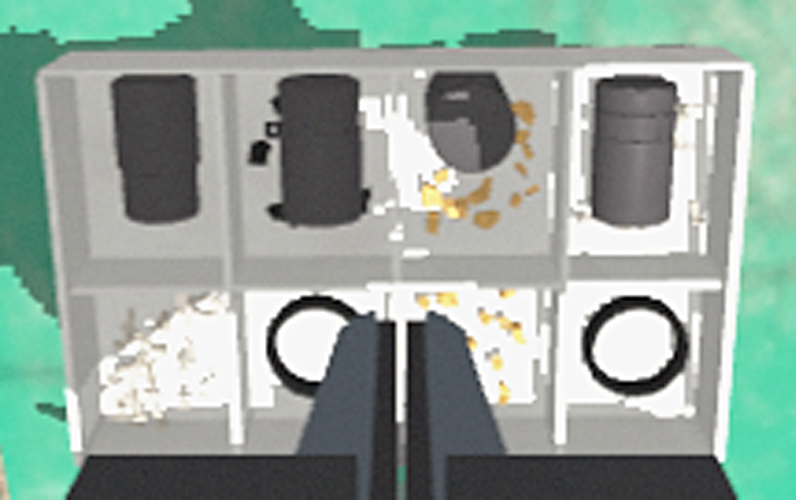

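Standing tube confirmed: its top is at crop (472,128), about (-48, 21) in case coordinates. I'll move in front of the case and come down to just above rim height.

>>> apply_moves --pt "0.03 0.01 0.0 0 -1" --pt "0.052 0.021 0.03 0 -1" --pt "0.052 0.021 0.075 0 -1" --pt "0.052 0.021 0.12 0 -1" --pt "0.052 0.021 0.14 0 -1"

```text
time_s: 2.0
ee_pos: [448.0, 283.4, 59.2]
ee_rot: [-179.8, -0.3, 176.3]
force: [-0.1, -0.7, -0.4]
gripper_width: 0.5
gripper_force: 0.0
```

>>> apply_moves --pt "0 0 0.012 0 -1" --pt "0 0 0.021 0 -1" --pt "0 0 0.021 0 -1" --pt "0 0 0.021 0 -1"

```text
time_s: 2.4
ee_pos: [452.1, 284.1, 42.0]
ee_rot: [179.9, 0.1, 176.2]
force: [0.2, 0.3, -1.7]
gripper_width: 0.3
gripper_force: 0.0
```

>>> apply_moves --pt "-0.006 0 0 0 -1" --pt "-0.012 0 0 0 -1" --pt "-0.017 0 0 0 -1" --pt "-0.021 0 0 0 -1" --pt "-0.025 0 0 0 -1"

```text
time_s: 2.9
ee_pos: [476.8, 281.7, 41.0]
ee_rot: [180.0, 0.0, 176.2]
force: [-1.1, -0.1, -0.1]
gripper_width: 0.4
gripper_force: 0.0
```

```bash
cat > look.py <<'E'
from h import *
import sys
s=env.state(); i=cams.grab_frame('scene'); j=cams.grab_frame('side'); print(s['ee_pos'],s['ee_rot'],s['time_s'],s['force'])
x=cv2.resize(i[120:270,160:320],(400,375),interpolation=3); y=cv2.resize(j[120:270,190:350],(400,375),interpolation=3)
cv2.imwrite(f'pics/{sys.argv[1]}.png',np.hstack([x,y]))
E
python3 look.py p1
```

```text
[476.84865017 281.67926618  41.03362026] [1.79988578e+02 8.50291158e-03 1.76156078e+02] 2.9 [-1.12362206 -0.1495957  -0.09695887]
```

View pics/p1.png

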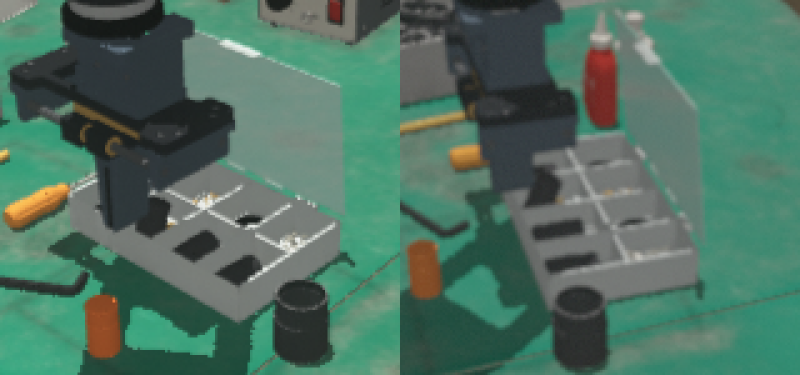

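The tube is leaning over the fingertips, at side crop (543,185). I'll keep pushing, slightly lower.

>>> apply_moves --pt "-0.005 0 0.001 0 -1" --pt "-0.01 0 0.002 0 -1" --pt "-0.015 0 0.003 0 -1" --pt "-0.02 0 0.003 0 -1" --pt "-0.025 0 0.003 0 -1"

```text
time_s: 3.5
ee_pos: [501.7, 280.1, 37.9]
ee_rot: [180.0, -0.0, 176.2]
force: [0.1, 0.1, 0.4]
gripper_width: 0.4
gripper_force: 0.0
```

>>> apply_moves --pt "-0.004 0 0.0 0 -1" --pt "-0.008 0 0.0 0 -1" --pt "-0.012 0 0 0 -1" --pt "-0.016 0 0 0 -1" --pt "-0.016 0 0 0 -1"

```text
time_s: 4.0
ee_pos: [517.8, 279.1, 38.0]
ee_rot: [180.0, 0.0, 176.2]
force: [-0.2, 0.3, -0.1]
gripper_width: 0.4
gripper_force: 0.0
```

```bash
python3 look.py p2
```

```text
[517.837195   279.052385    37.97202126] [1.79983749e+02 2.83068058e-02 1.76160222e+02] 4.0 [-0.19073003  0.30692276 -0.07118686]
```

View pics/p2.png

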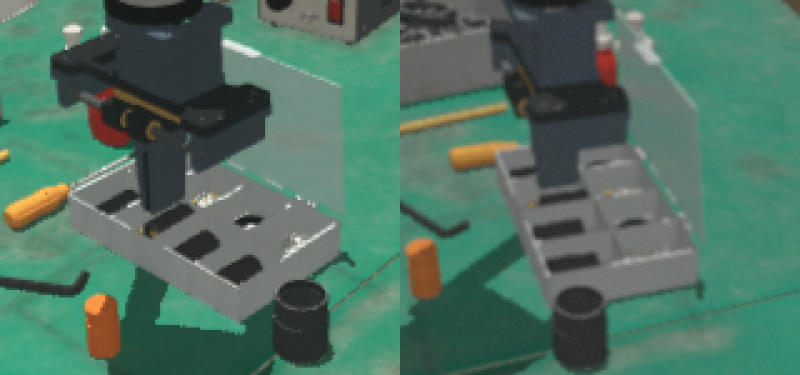

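The tube appears to lie flat under the fingertips. I'll probe straight down, since the top of a flat tube should be at about z=27.

>>> apply_moves --pt "0 0 0.003 0 -1" --pt "0 0 0.006 0 -1" --pt "0 0 0.009 0 -1" --pt "0 0 0.0095 0 -1"

```text
time_s: 4.5
ee_pos: [516.8, 278.9, 27.9]
ee_rot: [-180.0, -0.1, 176.2]
force: [-0.3, -0.7, 0.5]
gripper_width: 0.4
gripper_force: 0.0
```

>>> apply_moves --pt "0 0 -0.02 0 -1" --pt "0 0 -0.065 0 -1" --pt "0 0 -0.11 0 -1" --pt "0 0 -0.155 0 -1" --pt "0 0 -0.172 0 -1"

```text
time_s: 5.0
ee_pos: [519.1, 280.0, 205.7]
ee_rot: [179.7, 0.4, 176.2]
force: [0.1, 0.1, -0.8]
gripper_width: 0.5
gripper_force: 0.0
```

```bash
python3 - <<'E'
from h import *
s=env.state(); i=cams.grab_frame('wrist'); j=cams.grab_frame('side');print(s['ee_pos'],s['time_s'])
x=cv2.resize(i[100:325,110:410],(400,300),interpolation=3); y=cv2.resize(j[115:235,220:380],(400,300),interpolation=3)
cv2.imwrite('pics/p3.png',np.hstack([x,y]))
E
```

```text
[519.07623296 280.02469792 205.65438969] 5.0
```

View pics/p3.png

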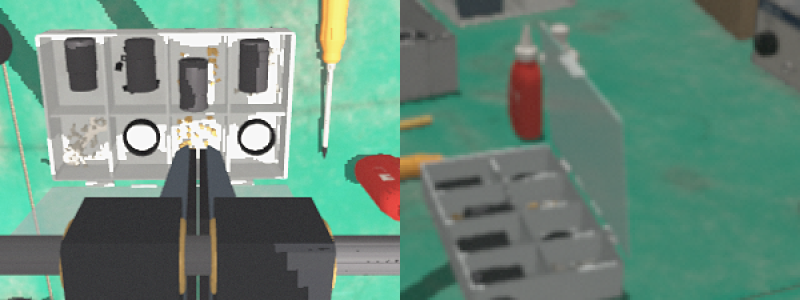

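The tube lies flat in its compartment at wrist crop (193,83), well below the rim, and the other tubes haven't moved. I'll triangulate the lid's free edge from the lip, at scene (256,139) and side (288.5,141).

```bash
python3 - <<'E'
from h import *
C=cal('scene');D=cal('side')
(e,d),(f,g)=ray(C,(256,139)),ray(D,(288.5,141))
t=np.linalg.lstsq(np.c_[d,-g],f-e,rcond=None)[0]; P=e+d*t[0];Q=f+g*t[1];print(P,Q)
a=-.0666;c,s=np.cos(a),np.sin(a);M=(P+Q)/2;q=M[:2]-[539.1,255];x=c*q[0]+s*q[1];y=-s*q[0]+c*q[1];print(x,y,M[2],'ang',np.arctan2(M[2]-34,64-x))
q=np.array([519.1-539.1,280-255]);print('tcp local',c*q[0]+s*q[1],-s*q[0]+c*q[1])
E
```

```text
[589.01102909 253.02157895 164.21302847] [588.64022163 252.52802903 162.92764273]
49.76347413675264 1.0890161277789057 163.57033559532258 ang 1.461360419839029
tcp local -21.619430197787157 23.61356046688023
```

>>> apply_moves --pt "-0.03 -0.01 -0.005 0 -1" --pt "-0.07 -0.023 -0.005 0 -1" --pt "-0.105 -0.023 -0.005 0 -1" --pt "-0.115 -0.023 -0.005 0 -1" --pt "-0.115 -0.023 0.0 0 -1"

```text
time_s: 5.6
ee_pos: [630.9, 248.0, 198.2]
ee_rot: [-180.0, -0.1, 176.1]
force: [0.6, -0.1, -0.7]
gripper_width: 0.5
gripper_force: 0.0
```

>>> apply_moves --pt "0 0 0.02 0 -1" --pt "0 0 0.04 0 -1" --pt "0 0 0.053 0 -1" --pt "0 0 0.053 0 -1" --pt "0 0 0.053 0 -1"

```text
time_s: 6.1
ee_pos: [629.9, 248.7, 147.6]
ee_rot: [180.0, -0.0, 176.2]
force: [0.7, 0.8, 0.5]
gripper_width: 0.4
gripper_force: 0.0
```

```bash
cat > arc.py <<'E'
from h import *
# corner of finger (tcp.x-16, tcp.z) on outer face: local tcp for lid angles
s=env.state(); a=-.0666;c,si=np.cos(a),np.sin(a);q=s['ee_pos'][:2]-np.array([539.1,255.])
x0=c*q[0]+si*q[1];y0=-si*q[0]+c*q[1];z0=s['ee_pos'][2];print('local',x0,y0,z0,s['force'],s['time_s'])
for th in np.arange(1.4,-.01,-.1):
    r=112; t=3
    X=64-r*np.cos(th)+t*np.sin(th)+16; Z=34+r*np.sin(th)+t*np.cos(th)
    print(round(th,2),'local',round(X),round(Z),'tool dx,dz',(x0-X).round(1),(z0-Z).round(1))
E
python3 arc.py
```

```text
local 90.970514855105 -0.19647992797272806 147.55815645820115 [0.71725974 0.78737539 0.5404714 ] 6.1
1.4 local 64 145 tool dx,dz 27.1 2.7
1.3 local 53 143 tool dx,dz 38.0 4.8
1.2 local 42 139 tool dx,dz 48.8 8.1
1.1 local 32 135 tool dx,dz 59.1 12.4
1.0 local 22 130 tool dx,dz 69.0 17.7
0.9 local 13 124 tool dx,dz 78.2 24.0
0.8 local 4 116 tool dx,dz 86.8 31.1
0.7 local -4 108 tool dx,dz 94.7 39.1
0.6 local -11 100 tool dx,dz 101.7 47.8
0.5 local -17 90 tool dx,dz 107.8 57.2
0.4 local -22 80 tool dx,dz 113.0 67.2
0.3 local -26 70 tool dx,dz 117.1 77.6
0.2 local -29 59 tool dx,dz 120.1 88.4
0.1 local -31 48 tool dx,dz 122.1 99.4
-0.0 local -32 37 tool dx,dz 123.0 110.6
```

>>> apply_moves --pt "0.014 0 0 0 -1" --pt "0.022 0 0.001 0 -1" --pt "0.027 0 0.003 0 -1" --pt "0.0325 0 0.004 0 -1" --pt "0.038 0 0.005 0 -1"

```text
time_s: 6.6
ee_pos: [592.5, 251.1, 142.8]
ee_rot: [180.0, 0.1, 176.2]
force: [0.4, 0.2, 0.3]
gripper_width: 0.3
gripper_force: 0.4
```

>>> apply_moves --pt "0.0055 0 0.0015 0 -1" --pt "0.011 0 0.0035 0 -1" --pt "0.016 0 0.0055 0 -1" --pt "0.021 0 0.0075 0 -1" --pt "0.026 0 0.01 0 -1"

```text
time_s: 7.1
ee_pos: [566.2, 252.6, 132.2]
ee_rot: [-180.0, 0.0, 176.2]
force: [0.6, -0.1, 0.0]
gripper_width: 0.4
gripper_force: 0.3
```

>>> apply_moves --pt "0.005 0 0.003 0 -1" --pt "0.0095 0 0.006 0 -1" --pt "0.014 0 0.009 0 -1" --pt "0.0185 0 0.0125 0 -1" --pt "0.023 0 0.016 0 -1"

```text
time_s: 7.6
ee_pos: [543.2, 254.2, 116.2]
ee_rot: [180.0, -0.0, 176.2]
force: [0.1, 0.0, 0.8]
gripper_width: 0.3
gripper_force: 0.3
```

```bash
python3 look.py p4; python3 arc.py | head -1
```

```text
[543.24779655 254.20263672 116.16086779] [ 1.79996428e+02 -3.32345840e-04  1.76168973e+02] 7.6 [0.07600174 0.01775059 0.76004674]
local 3.395428200386397 -0.6865618229221268 115.81248453944283 [ 0.42082966  0.06442696 -0.92694551] 7.7
```

View pics/p4.png

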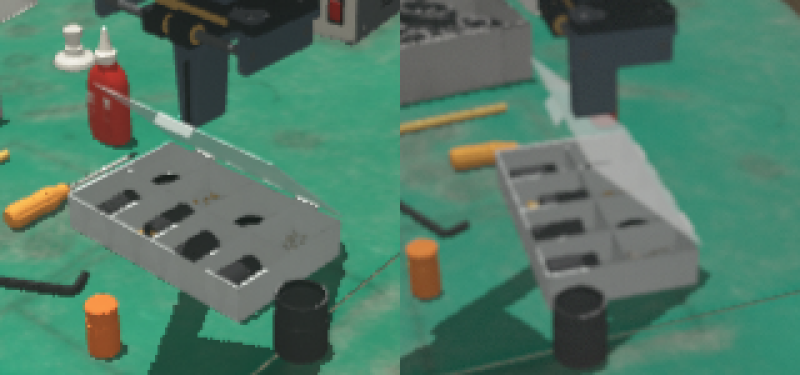

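The lid is following the fingertips, which are behind it, and is now at about 0.8 rad. I'll continue along the arc.

>>> apply_moves --pt "0.004 0 0.004 0 -1" --pt "0.008 0 0.008 0 -1" --pt "0.0115 0 0.0125 0 -1" --pt "0.015 0 0.017 0 -1" --pt "0.018 0 0.0215 0 -1"

```text
time_s: 8.2
ee_pos: [525.3, 255.4, 94.5]
ee_rot: [180.0, -0.0, 176.2]
force: [0.8, -0.3, -0.1]
gripper_width: 0.1
gripper_force: 0.3
```

>>> apply_moves --pt "0.003 0 0.005 0 -1" --pt "0.0055 0 0.0095 0 -1" --pt "0.008 0 0.015 0 -1" --pt "0.0105 0 0.02 0 -1" --pt "0.012 0 0.025 0 -1"

```text
time_s: 8.7
ee_pos: [513.3, 256.2, 69.5]
ee_rot: [180.0, -0.0, 176.2]
force: [-0.4, 0.3, 0.2]
gripper_width: 0.2
gripper_force: 0.2
```

>>> apply_moves --pt "0.0015 0 0.0045 0 -1" --pt "0.003 0 0.009 0 -1" --pt "0.004 0 0.0135 0 -1" --pt "0.0045 0 0.018 0 -1" --pt "0.005 0 0.022 0 -1"

```text
time_s: 9.2
ee_pos: [508.5, 256.5, 47.5]
ee_rot: [180.0, -0.0, 176.2]
force: [-0.0, 0.2, 0.6]
gripper_width: 0.2
gripper_force: 0.2
```

```bash
python3 arc.py | head -1
```

```text
local -30.66252112127206 -0.5117683557750066 47.54153634569116 [-0.01424438  0.15043688  0.56846202] 9.2
```

Now I'll press down slowly, watching the force. Shut, the lid's top face should be at z≈37.

>>> apply_moves --pt "0.0005 0 0.0025 0 -1" --pt "0.001 0 0.005 0 -1" --pt "0.001 0 0.007 0 -1" --pt "0.001 0 0.009 0 -1" --pt "0.001 0 0.01 0 -1"

```text
time_s: 9.7
ee_pos: [507.6, 256.6, 37.8]
ee_rot: [180.0, -0.0, 176.2]
force: [-0.7, -1.1, 0.1]
gripper_width: 0.2
gripper_force: 0.2
```

>>> apply_moves --pt "0 0 0.001 0 -1" --pt "0 0 0.002 0 -1" --pt "0 0 0.002 0 -1" --pt "0 0 0.002 0 -1"

```text
time_s: 10.1
ee_pos: [507.6, 256.6, 36.8]
ee_rot: [180.0, 0.0, 176.2]
force: [-1.9, -0.3, 5.5]
gripper_width: 0.6
gripper_force: 2.8
```

>>> apply_moves --pt "0 0 0.001 0 -1" --pt "0 0 0.002 0 -1" --pt "0 0 0.003 0 -1" --pt "0 0 0.003 0 -1" --pt "0 0 0.003 0 -1"

```text
time_s: 10.6
ee_pos: [507.7, 256.7, 36.5]
ee_rot: [180.0, 0.1, 176.2]
force: [-6.0, -2.6, 22.9]
gripper_width: 0.6
gripper_force: 11.3
```

>>> apply_moves --pt "0 0 -0.005 0 -1" --pt "0 0 -0.02 0 -1" --pt "0 0 -0.06 0 -1" --pt "0 0 -0.11 0 -1" --pt "0 0 -0.15 0 -1"

```text
time_s: 11.1
ee_pos: [508.1, 256.7, 185.4]
ee_rot: [179.9, 0.1, 176.2]
force: [0.3, 0.4, -0.1]
gripper_width: 0.1
gripper_force: 0.0
```

```bash
python3 look.py p5
```

```text
[508.08287069 256.74886986 185.36510936] [1.79946897e+02 9.39510233e-02 1.76169756e+02] 11.1 [ 0.30703431  0.41519456 -0.07005393]
```

View pics/p5.png

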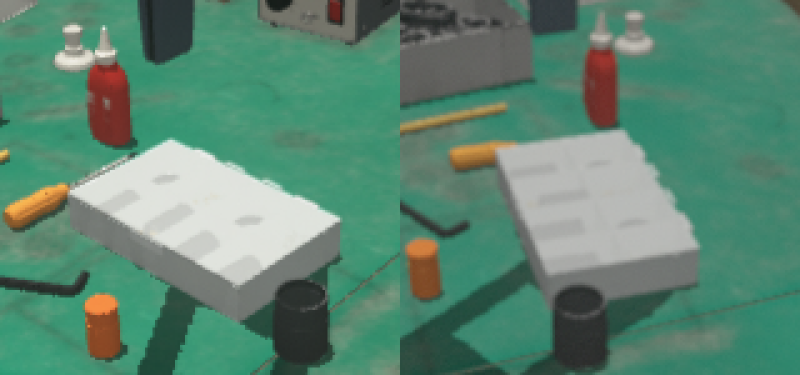

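The lid is fully shut and level with the rim, with all four tubes lying under it. The bystanders haven't moved, and the robot is clear.

```bash
python3 -c "
from workcell import env
print(env.job_done())"
```

```text
the job is handed in; nothing more can be done
None
```

The standing tube now lies flat in its own compartment and the lid is folded over and pressed fully shut; nothing around the case moved, and the job is handed in at about 11 s.

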